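# Change over the watchmaker's oil pots

## Robot

A 6-joint arm with a two-finger parallel gripper is mounted at the origin on the work surface. World frame = base frame: x ahead of the robot, y to its left, z up, the work surface at z = 0. Lengths are in mm, angles in rad, forces in N, time in s.
With the tool pointing down it reaches from about 350 to 775 mm from the base axis. Payload 7.3 kg.
Tool frame: the origin (TCP) lies between the finger pads; the fingertips stand 14 mm ahead of it and the grasp point (between the pads) lies 5 mm behind it; z points along the fingers, y is the line along which they close (so a half turn about z gives the same grasp; the last joint's range is limited). The gripper opens to 92 mm and grips with 3 to 60 N. Pads are 19 mm wide; open, the fingers measure 130 mm over their backs; the gripper's body (75 mm by 190 mm) begins 47 mm behind the grasp point.
Start: joints at [-1.464, 0.342, 1.524, -0, 1.275, -0.146], TCP at [131.332, -508.326, 240.741] pointing down, gripper open.
Joint ranges: [-2.53, 2.53], [-0.77, 2.02], [0.04, 2.7], [-1, 4.14], [0.28, 2.66], [-3.11, 3.11]. Speed limits (rad/s): [2.57, 2.57, 3.14, 3.14, 3.14, 3.14].

## Interface

Orientations are given as [roll, pitch, yaw] about the fixed x, y, z axes, in that order (R = Rz(yaw) Ry(pitch) Rx(roll)).
In Python, from plant import get_obs, cams, close_job gives the robot as it stands. The module is installed in compiled form; this text tells all that it offers.
- The arm moves only by the shell command python3 -m creep 'ROWS'. ROWS is JSON, a list of rows, each an object of numbers: "hand": the opening, from 0 (shut) to 1 (fully open); "tx", "ty", "tz": the shift along the tool's x, y, z in m; "spin": the turn about the tool's z in degrees. In form: [{"hand": .., "tx": .., "ty": .., "tz": .., "spin": ..}, ...]. A call has 1 to 5 rows; each row shifts and turns the commanded pose from where the row before left it, along the tool's axes as they then stand; what a row does not reach is not made up. A row lasts 1/8 s, in which the tool goes at most 62.5 mm and 10.7 degrees, less where a joint would pass 70% of its speed; a pose out of reach is approached as far as the arm can. A call is refused whole if a number of a shift passes 0.0625 or a number of a turn 10.7, either way. A call with a gripper value outside its range is refused whole. The fingers move at their own pace and stop on an object; the grip force is fixed at half the most. Time passes only in rows, so rows that do not move let the fingers close. It gives the time, the measured TCP pose, the force, the opening and the grip force at its end, in the units of the state.
- get_obs(): the state, without advancing time (a new reading comes with each control period).
- cams.capture(name): name is "side" or "top" or "wrist"; returns a dict with "color" (480x640x3 uint8, red, green, blue), "K" (3x3 intrinsics, pixels), "R" (3x3) and "t" (3): a world point X has camera coordinates R X + t. Camera axes: x right, y down, z forward; pixel columns grow to the right and rows downward; lengths in mm; the calibration is good to about 2 mm. A picture is of the moment at which its call begins. There is no depth.
- close_job(): hands the job in; it is judged then, once.
The state is a dict: "time": time; "joint_positions": joint angles; "dq": joint speeds; "tau": joint torques, N m; "tool_pos": TCP position; "tcp_rot": TCP orientation; "contact_force": force on the tool from outside, world axes, zero at the start; "moment": the same for the moment, N m; "grip_width": finger opening in mm; "finger_force": force on a finger pad.
Only numpy, scipy, OpenCV 4.12 (cv2) and the standard library are available. Lean on these libraries where they do the work, as an engineer would, in place of code of your own. Each camera call takes 0.05 s, during which the arm holds its last target. There are 200 camera calls.

## Task

Change the bench over from the yellow oil to the blue: take the yellow cap out of the white tray and press it back onto the open yellow pot until it snaps fully home, and pull the blue cap off its pot and set it down in the tray, open side down, to keep the dust out of it. Leave the red and green pots capped, and leave the screwdriver stand, the watch in its holder and the case back where they are.

Things in the scene. Friction and masses are not known exactly. Their poses are not given: they have to be found in the camera images.
- stand: The oil stand: a black block 48 mm (x) by 172 mm (y) by 16 mm high, fixed, carrying four oil pots alike but for colour, 42 mm apart in a row along its y axis (y = -63, -21, 21, 63 mm), in any order of colours. Origin: centre of its underside; z up. Its long sides (facing x and -x) are clear, so fingers have room there.
- pot_yellow: The yellow oil pot, fixed in the stand's row, open at the start. Origin: its axis, at the stand's top (16 mm above the bench); z up. A yellow collar, diameter 30 mm, z 0 to 6 mm; above it a steel neck, diameter 16 mm, to z = 22 mm, its top 4 mm tapered to diameter 10 mm. Three sprung steel balls stand 2.5 mm out of the neck at z = 12.3 mm and catch the cap's lip.
- pot_blue: The blue oil pot, fixed in the stand's row, capped at the start. Origin: its axis, at the stand's top (16 mm above the bench); z up. A blue collar, diameter 30 mm, z 0 to 6 mm; above it a steel neck, diameter 16 mm, to z = 22 mm, its top 4 mm tapered to diameter 10 mm. Three sprung steel balls stand 2.5 mm out of the neck at z = 12.3 mm and catch the cap's lip.
- pot_red: The red oil pot, fixed in the stand's row, capped. Origin: its axis, at the stand's top (16 mm above the bench); z up. A red collar, diameter 30 mm, z 0 to 6 mm; above it a steel neck, diameter 16 mm, to z = 22 mm, its top 4 mm tapered to diameter 10 mm. Three sprung steel balls stand 2.5 mm out of the neck at z = 12.3 mm and catch the cap's lip.
- pot_green: The green oil pot, fixed in the stand's row, capped. Origin: its axis, at the stand's top (16 mm above the bench); z up. A green collar, diameter 30 mm, z 0 to 6 mm; above it a steel neck, diameter 16 mm, to z = 22 mm, its top 4 mm tapered to diameter 10 mm. Three sprung steel balls stand 2.5 mm out of the neck at z = 12.3 mm and catch the cap's lip.
- cap_yellow: The yellow push-on cap: ribbed cylinder, diameter 26 mm, height 26 mm, white dot on top, 14 to 28 g, loose. Origin: centre of its open mouth (underside); z to its closed top. Starts in the tray, mouth down. Mouth 18 mm inside. Over the neck it perches on the balls, mouth 15.5 mm above the pot's origin; a push of 6 to 10 N snaps it home, mouth on the collar, 6 mm above the pot's origin.
- cap_blue: The blue push-on cap: ribbed cylinder, diameter 26 mm, height 26 mm, white dot on top, 14 to 28 g, loose. Origin: centre of its open mouth (underside); z to its closed top. Starts snapped home on the blue pot, mouth 6 mm above that pot's origin. Same inside as the yellow cap. A straight pull upward of 7 to 10 N takes it off; it is free of the catch 10 mm up, clear of the neck 17 mm up.
- cap_red: The red push-on cap: ribbed cylinder, diameter 26 mm, height 26 mm, white dot on top, 14 to 28 g, loose. Origin: centre of its open mouth (underside); z to its closed top. Snapped home on the red pot, where it stays.
- cap_green: The green push-on cap: ribbed cylinder, diameter 26 mm, height 26 mm, white dot on top, 14 to 28 g, loose. Origin: centre of its open mouth (underside); z to its closed top. Snapped home on the green pot, where it stays.
- tray: A shallow open white plastic tray, 130 mm (x) by 150 mm (y), 13 mm high, walls and floor 3 mm thick, fixed to the bench. Origin: centre of its underside (the inner floor is 3 mm above it); z up.
- drivers: Round grey screwdriver stand, diameter 84 mm, with six upright steel screwdrivers with coloured heads, 130 mm high over all, loose, 0.7 kg. Origin: centre of its underside. Leave alone.
- holder: Aluminium case holder, 40 mm (x) by 98 mm (y) with its clamp screw, 30 mm high, with a steel watch head clamped in it, loose, 0.3 kg. Origin: centre of its bed's underside. Leave alone.
- case_back: Steel watch case back, a disc of diameter 36 mm and thickness 5 mm lying on the bench, loose. Origin: centre of its underside. Leave alone.

How it is judged:
By the outcome, as a careful person would: the job done as asked, in the order asked, and still so for the second after the job is handed in, with the robot touching nothing.
It also fails if it takes over 48 s, if anything falls off the work surface, if the arm or the gripper's body presses on something with over 40 N, if the wrist force passes 120 N, or if a joint passes its speed limit or range.

## Working session

There is one attempt and no reset: what is moved stays moved. The work goes in short steps, Python scripts to look and compute and a shell command to move; the robot and the scene stay as the last step left them, time stands still between calls to the robot, and variables do not carry over. Pictures are saved under pics/ and viewed, at most 10 in all, crops included, and the job is handed in when it is done.

```bash
mkdir -p pics; python3 - <<'E'
from plant import get_obs,cams
import cv2,numpy as np
o=get_obs();print({k:np.round(v,3).tolist() for k,v in o.items()})
for n in("top","side"):
    c=cams.capture(n);cv2.imwrite(f"pics/{n}0.png",c["color"][:,:,::-1]);np.savez(f"{n}0.npz",**c)
    print(n,np.round(c["K"],1).tolist(),np.round(c["R"],3).tolist(),np.round(c["t"],1).tolist())
E
```

```text
{'time': 0.0, 'joint_positions': [-1.464, 0.343, 1.525, -0.0, 1.275, -0.146], 'dq': [-0.001, -0.0, -0.002, 0.0, -0.002, 0.0], 'tau': [-0.002, -43.125, -24.422, 0.072, 0.056, -0.0], 'tool_pos': [131.281, -507.932, 240.047], 'tcp_rot': [-3.14, -0.0, 0.253], 'contact_force': [0.866, -0.374, 0.566], 'moment': [0.027, -0.025, 0.046], 'finger_force': 0.0, 'grip_width': 92.058}
top [[494.2, 0.0, 312.7], [0.0, 494.2, 236.3], [0.0, 0.0, 1.0]] [[0.009, -1.0, 0.006], [-0.995, -0.009, -0.097], [0.097, -0.005, -0.995]] [33.0, 658.9, 978.1]
side [[441.0, 0.0, 324.3], [0.0, 441.0, 234.6], [0.0, 0.0, 1.0]] [[-0.932, -0.361, -0.0], [-0.271, 0.698, -0.663], [0.239, -0.618, -0.749]] [625.9, 159.6, 593.3]
```

View pics/top0.png

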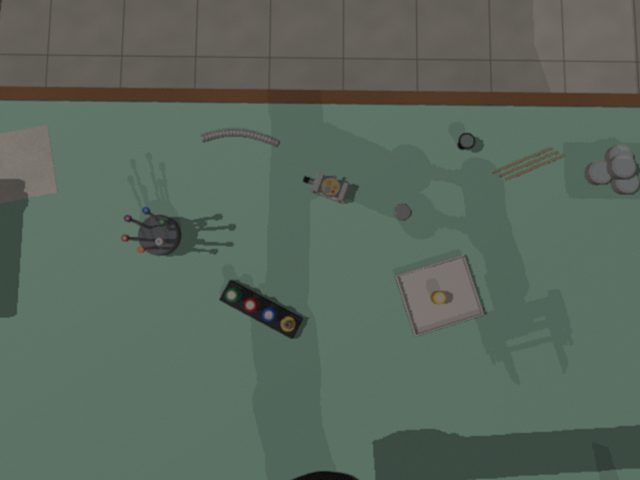

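View pics/side0.png

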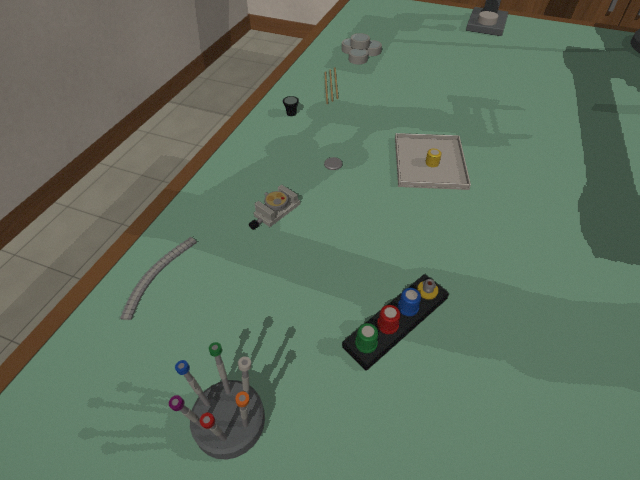

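The top view shows the yellow cap in the tray at (439,297) and the pots green (231,295), red (250,305), blue (269,315) and open yellow (288,324). The side view agrees: cap (433,157), yellow pot (428,289), blue (410,300), red (389,318), green (367,337).

```bash
cat > h.py <<'E'
import numpy as np,cv2
def ray(c,u,v):
    d=c["R"].T@np.linalg.inv(c["K"])@np.array([u,v,1.]);return -c["R"].T@c["t"],d/np.linalg.norm(d)
def onz(c,u,v,z):
    o,d=ray(c,u,v);return o+d*(z-o[2])/d[2]
def tri(a,b):
    (o1,d1),(o2,d2)=a,b
    s=np.linalg.lstsq(np.c_[d1,-d2],o2-o1,rcond=None)[0];p,q=o1+s[0]*d1,o2+s[1]*d2
    return (p+q)/2,np.linalg.norm(p-q)
HUE={"yellow":(18,34),"blue":(105,130),"green":(45,80),"red":(0,8)}
def mask(img,col,smin=130):
    h=cv2.cvtColor(img,cv2.COLOR_RGB2HSV);lo,hi=HUE[col]
    return cv2.inRange(h,(lo,smin,50),(hi,255,255))
def blobs(m,amin=15):
    n,l,s,c=cv2.connectedComponentsWithStats(m)
    return [(s[i,4],s[i,:4],c[i],l==i) for i in range(1,n) if s[i,4]>=amin]
def dot(img,b):
    "centroid of pale pixels inside the blob's hull"
    k=cv2.convexHull(np.argwhere(b[3])[:,::-1].astype(np.int32))
    f=np.zeros(img.shape[:2],np.uint8);cv2.fillConvexPoly(f,k,255)
    h=cv2.cvtColor(img,cv2.COLOR_RGB2HSV);w=(f>0)&(h[:,:,1]<110)&(h[:,:,2]>110)
    p=np.argwhere(w)[:,::-1];return (p.mean(0),len(p)) if len(p) else (None,0)
E
python3 - <<'E'
from h import *
C={n:dict(np.load(f"{n}0.npz")) for n in("top","side")}
for n,c in C.items():
    for col in HUE:
        for b in blobs(mask(c["color"],col)):
            d,k=dot(c["color"],b)
            print(n,col,b[0],b[1].tolist(),b[2].round(1),"dot",d if d is None else d.round(1),k,[onz(c,*b[2],z).round(0)[:2].tolist() for z in(29,48)],None if d is None else [onz(c,*d,z).round(1)[:2].tolist() for z in(29,48)])
c=C["top"];g=cv2.cvtColor(c["color"],cv2.COLOR_RGB2HSV)
m=cv2.inRange(g[200:360,180:340],(0,0,0),(180,255,45));m=cv2.morphologyEx(m,cv2.MORPH_CLOSE,np.ones((15,15)))
b=max(blobs(m),key=lambda b:b[0]);r=cv2.minAreaRect(np.argwhere(b[3])[:,::-1].astype(np.float32)+[180,200] if 0 else (np.argwhere(b[3])[:,::-1]+[180,200]).astype(np.float32))
print("stand",[onz(c,*p,16).round(1)[:2].tolist() for p in cv2.boxPoints(r)])
m=cv2.inRange(g[240:350,380:500],(0,0,100),(180,60,255));m[:]=m|cv2.inRange(g[240:350,380:500],(150,0,80),(180,255,255))
m=cv2.morphologyEx(m,cv2.MORPH_CLOSE,np.ones((5,5)));b=max(blobs(m),key=lambda b:b[0])
r=cv2.minAreaRect((np.argwhere(b[3])[:,::-1]+[380,240]).astype(np.float32))
print("tray",r,[onz(c,*p,13).round(1)[:2].tolist() for p in cv2.boxPoints(r)])
E
```

```text
top yellow 79 [431, 292, 15, 12] [437.2 297.2] dot [439.4 297.5] 55 [[537.0, -215.0], [538.0, -210.0]] [[536.5, -219.2], [536.9, -214.3]]
top yellow 112 [280, 316, 16, 16] [287.6 323.4] dot None 0 [[482.0, 88.0], [484.0, 87.0]] None
top blue 16 [143, 208, 7, 6] [146.1 211. ] dot None 0 [[708.0, 382.0], [705.0, 376.0]] None
top blue 97 [262, 307, 15, 15] [268.9 313.8] dot [268.  314.2] 41 [[501.0, 126.0], [502.0, 124.0]] [[499.9, 127.7], [501.1, 126.1]]
top green 21 [231, 288, 7, 14] [234.7 294.1] dot [232.6 294.8] 16 [[540.0, 196.0], [540.0, 193.0]] [[538.3, 200.0], [538.7, 197.0]]
top red 86 [244, 297, 15, 15] [251.3 304.1] dot [249.6 304.8] 60 [[520.0, 162.0], [521.0, 160.0]] [[518.6, 165.2], [519.4, 162.9]]
side yellow 182 [426, 149, 15, 18] [432.5 158.9] dot [433.9 152.2] 39 [[532.0, -197.0], [530.0, -172.0]] [[533.4, -217.5], [531.6, -192.0]]
side yellow 29 [275, 193, 8, 6] [278.7 194.9] dot None 0 [[757.0, -5.0], [747.0, 13.0]] None
side yellow 36 [267, 195, 8, 7] [270.2 197.7] dot None 0 [[768.0, 6.0], [757.0, 24.0]] None
side yellow 184 [417, 281, 22, 19] [427.1 292. ] dot [4
[... 315 characters left out ...]
reen 403 [355, 323, 23, 30] [366.3 340.3] dot [367.4 330.9] 109 [[534.0, 203.0], [532.0, 213.0]] [[536.8, 189.3], [534.9, 199.9]]
side green 94 [209, 343, 12, 13] [214.9 349.8] dot None 0 [[711.0, 286.0], [703.0, 293.0]] None
side red 384 [377, 305, 23, 29] [388.  321.2] dot [390.1 312.1] 102 [[515.0, 165.0], [514.0, 177.0]] [[516.6, 150.7], [515.4, 162.7]]
side red 132 [200, 412, 15, 17] [206.8 420.4] dot [206.4 418.2] 10 [[674.0, 366.0], [667.0, 370.0]] [[676.0, 364.1], [669.0, 368.4]]
stand [[528.2, 229.0], [570.6, 207.5], [492.7, 56.7], [450.9, 78.6]]
tray ((439.5, 294.5), (108.99998474121094, 118.99998474121094), 90.0) [[653.9, -101.4], [656.2, -349.8], [432.7, -343.5], [430.8, -100.4]]
```

```bash
python3 -m creep '[{"hand":0.5,"spin":-9.6},{"hand":0.5,"spin":-9.6},{"hand":0.5,"spin":-9.6},{"hand":0.5,"spin":-9.6},{"hand":0.5,"spin":-9.6}]'
python3 -m creep '[{"hand":0.5,"tx":0.0494,"ty":0.0247,"tz":0.009},{"hand":0.5,"tx":0.0494,"ty":0.0247,"tz":0.009},{"hand":0.5,"tx":0.0494,"ty":0.0247,"tz":0.009},{"hand":0.5,"tx":0.0494,"ty":0.0247,"tz":0.009},{"hand":0.5,"tx":0.0494,"ty":0.0247,"tz":0.009}]'
python3 -m creep '[{"hand":0.5,"tx":0.0494,"ty":0.0247,"tz":0.009},{"hand":0.5,"tx":0.0494,"ty":0.0247,"tz":0.009},{"hand":0.5,"tx":0.0494,"ty":0.0247,"tz":0.009},{"hand":0.5,"tx":0.0494,"ty":0.0247,"tz":0.009},{"hand":0.5}]'
python3 - <<'E'
from h import *
from plant import cams,get_obs
c=cams.capture("wrist");cv2.imwrite("pics/w1.png",c["color"][:,:,::-1])
o=get_obs();print(o["time"],np.round(o["tool_pos"],1),np.round(o["tcp_rot"],4),"cam",(-c["R"].T@c["t"]).round(0),c["R"].round(3).tolist(),c["K"][0,0])
for b in blobs(mask(c["color"],"yellow"),100):
    d,k=dot(c["color"],b);print(b[:3],d,k,onz(c,*b[2],29).round(1), None if d is None else onz(c,*d,29).round(1))
E
```

```text
0.15 [ 131.3 -508.   240.2] [-3.1405e+00 -1.0000e-04  2.5280e-01] cam [ 203. -490.  383.] [[0.251, -0.968, -0.002], [-0.93, -0.242, 0.275], [-0.267, -0.067, -0.961]] 407.04484248954327
(np.int32(1188), array([529, 312,  39,  72], dtype=int32), array([552.54377104, 349.74242424])) None 0 [  48.9 -760.9   29. ] None
(np.int32(752), array([ 81, 330,  35,  54], dtype=int32), array([ 92.86835106, 363.41888298])) None 0 [ -80.4 -325.3   29. ] None
(np.int32(2207), array([430, 397, 210,  17], dtype=int32), array([555.1807884 , 406.31445401])) [466.26666667 403.66666667] 30 [ -11.4 -789.8   29. ] [ -31.4 -700.5   29. ]
(np.int32(521), array([307, 406,  79,   8], dtype=int32), array([344.42226488, 409.06142035])) None 0 [ -69.1 -581.5   29. ] Noneinvalid input at $[0]: expected keys hand, tx, ty, tz, spin
invalid input at $[0]: expected keys hand, tx, ty, tz, spin
invalid input at $[0]: expected keys hand, tx, ty, tz, spin
```

View pics/w1.png

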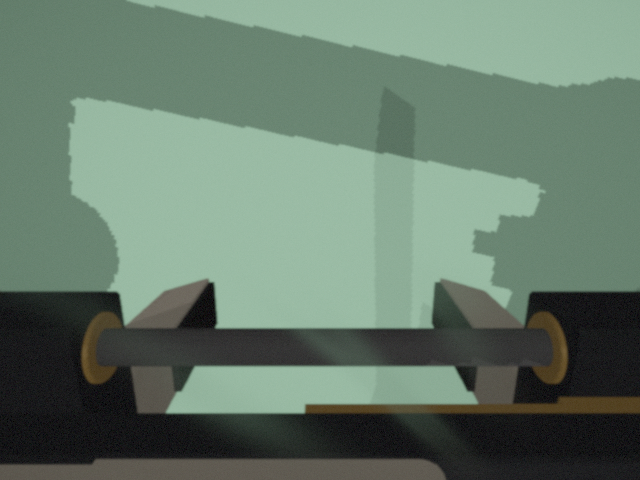

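The rows were refused because every key is required, so the arm hasn't moved. The wrist view shows bare bench, with the fingers at (175,330) and (475,330) and a bar hiding the grasp area. I'll resend with all the keys.

```bash
python3 -m creep '[{"hand":0.5,"tx":0,"ty":0,"tz":0,"spin":-9.6},{"hand":0.5,"tx":0,"ty":0,"tz":0,"spin":-9.6},{"hand":0.5,"tx":0,"ty":0,"tz":0,"spin":-9.6},{"hand":0.5,"tx":0,"ty":0,"tz":0,"spin":-9.6},{"hand":0.5,"tx":0,"ty":0,"tz":0,"spin":-9.6}]'
python3 -m creep '[{"hand":0.5,"tx":0.0494,"ty":0.0247,"tz":0.009,"spin":0},{"hand":0.5,"tx":0.0494,"ty":0.0247,"tz":0.009,"spin":0},{"hand":0.5,"tx":0.0494,"ty":0.0247,"tz":0.009,"spin":0},{"hand":0.5,"tx":0.0494,"ty":0.0247,"tz":0.009,"spin":0},{"hand":0.5,"tx":0.0494,"ty":0.0247,"tz":0.009,"spin":0}]'
python3 -m creep '[{"hand":0.5,"tx":0.0494,"ty":0.0247,"tz":0.009,"spin":0},{"hand":0.5,"tx":0.0494,"ty":0.0247,"tz":0.009,"spin":0},{"hand":0.5,"tx":0,"ty":0,"tz":0,"spin":0}]'
cat > look.py <<'E'
from h import *
from plant import cams,get_obs
import sys
def look(name,cols,z,amin=150):
    c=cams.capture("wrist");cv2.imwrite(f"pics/{name}.png",c["color"][:,:,::-1])
    o=get_obs();p=np.array(o["tool_pos"]);y=o["tcp_rot"][2]
    print(round(o["time"],2),p.round(1),np.round(o["tcp_rot"],4),"w",round(o["grip_width"],1),"F",np.round(o["contact_force"],1))
    for col in cols:
        for b in blobs(mask(c["color"],col),amin):
            if b[2][1]>330 and b[1][2]>2*b[1][3]: continue
            d,k=dot(c["color"],b)
            print(col,b[0],b[1].tolist(),b[2].round(1),end=" ")
            if d is not None and k>20:
                P=onz(c,*d,z);e=P-p
                print("dot",d.round(1),k,"P",P.round(1),"tool dx dy",round(e[0]*np.cos(y)+e[1]*np.sin(y),1),round(e[0]*np.sin(y)-e[1]*np.cos(y),1),end="")
            print()
    return c
E
python3 -c "
from look import *
look('w2',['yellow'],29)"
```

```text
time: 0.78
tool_pos: [131.3, -508.1, 240.4]
tcp_rot: [-3.141, -0.001, 1.096]
contact_force: [-0.6, -0.4, 0.0]
grip_width: 47.6
finger_force: 0.0
time: 1.4
tool_pos: [356.2, -345.1, 195.4]
tcp_rot: [3.142, 0.0, 1.09]
contact_force: [0.4, -1.2, 0.1]
grip_width: 46.0
finger_force: 0.0
time: 1.78
tool_pos: [446.4, -278.7, 176.6]
tcp_rot: [-3.14, -0.001, 1.096]
contact_force: [-0.9, -0.0, 0.0]
grip_width: 45.8
finger_force: 0.0
1.82 [ 445.2 -280.1  177. ] [-3.1401e+00 -1.0000e-04  1.0941e+00] w 45.7 F [-1.1 -0.4  0.3]
yellow 714 [378, 72, 40, 40] [395.6  92.6] dot [399.7  91.4] 511 P [ 533.5 -219.7   29. ] tool dx dy 94.2 50.7
yellow 644 [197, 312, 22, 69] [204.8 342.4] 
yellow 449 [432, 326, 21, 58] [443.6 364.6] dot [448.1 344.5] 30 P [ 489.1 -412.5   29. ] tool dx dy -97.5 99.8
```

```bash
python3 -m creep '[{"hand":0.5,"tx":0.012,"ty":0.0253,"tz":0.01,"spin":0},{"hand":0.5,"tx":0.012,"ty":0.0253,"tz":0.01,"spin":0},{"hand":0.5,"tx":0,"ty":0,"tz":0,"spin":0},{"hand":0.5,"tx":0,"ty":0,"tz":0,"spin":0}]'
python3 -c "
from look import *
look('w3',['yellow'],29)"
```

```text
time: 2.33
tool_pos: [499.2, -284.2, 157.8]
tcp_rot: [-3.141, 0.0, 1.09]
contact_force: [0.1, -0.7, 0.5]
grip_width: 45.9
finger_force: 0.0
2.38 [ 499.3 -284.2  158. ] [-3.1413e+00  3.0000e-04  1.0894e+00] w 45.8 F [0.3 0.7 0.2]
yellow 643 [307, 101, 39, 40] [325.8 120.4] dot [325.6 120.6] 546 P [ 533.7 -219.6   29. ] tool dx dy 73.1 0.6
yellow 657 [196, 312, 23, 71] [204.8 343.7] 
yellow 444 [432, 323, 21, 61] [443.6 364.8] dot [448.  344.9] 28 P [ 540.4 -405.9   29. ] tool dx dy -88.8 92.8
```

View pics/w3.png

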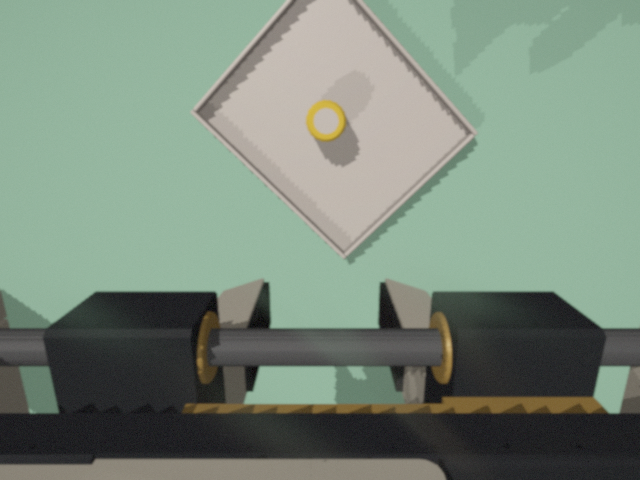

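The wrist view shows the yellow cap dot at (325.6,120.6), lined up with the midline between the fingers and near the middle of the tray. I'll move over it, go down and grip.

```bash
python3 -m creep '[{"hand":0.5,"tx":0.0365,"ty":0.0003,"tz":0,"spin":0},{"hand":0.5,"tx":0.0365,"ty":0.0003,"tz":0,"spin":0},{"hand":0.5,"tx":0,"ty":0,"tz":0.04,"spin":0},{"hand":0.5,"tx":0,"ty":0,"tz":0.04,"spin":0},{"hand":0.5,"tx":0,"ty":0,"tz":0.02,"spin":0}]'
python3 -m creep '[{"hand":0.5,"tx":0,"ty":0,"tz":0.02,"spin":0},{"hand":0.5,"tx":0,"ty":0,"tz":0.01,"spin":0},{"hand":0.5,"tx":0,"ty":0,"tz":0.007,"spin":0},{"hand":0.5,"tx":0,"ty":0,"tz":0,"spin":0},{"hand":0.5,"tx":0,"ty":0,"tz":0,"spin":0}]'
```

```text
time: 3.0
tool_pos: [533.0, -219.0, 56.4]
tcp_rot: [-3.139, 0.0, 1.09]
contact_force: [-0.0, -0.4, -0.1]
grip_width: 46.0
finger_force: 0.0
time: 3.62
tool_pos: [535.0, -219.4, 21.4]
tcp_rot: [3.14, 0.0, 1.091]
contact_force: [0.8, 0.3, 0.4]
grip_width: 46.0
finger_force: 0.0
```

```bash
python3 -m creep '[{"hand":0,"tx":0,"ty":0,"tz":0.001,"spin":0},{"hand":0,"tx":0,"ty":0,"tz":0,"spin":0},{"hand":0,"tx":0,"ty":0,"tz":0,"spin":0},{"hand":0,"tx":0,"ty":0,"tz":0,"spin":0},{"hand":0,"tx":0,"ty":0,"tz":0,"spin":0}]'
python3 -m creep '[{"hand":0,"tx":0,"ty":0,"tz":-0.02,"spin":0},{"hand":0,"tx":0,"ty":0,"tz":-0.04,"spin":0},{"hand":0,"tx":0,"ty":0,"tz":-0.045,"spin":0},{"hand":0,"tx":0,"ty":0,"tz":0,"spin":0},{"hand":0,"tx":0,"ty":0,"tz":0,"spin":0}]'
python3 -c "
from look import *
look('w4',['yellow'],135)"
```

```text
time: 4.25
tool_pos: [534.7, -219.2, 19.8]
tcp_rot: [3.141, 0.0, 1.091]
contact_force: [-0.5, 0.8, 2.5]
grip_width: 25.6
finger_force: 30.0
time: 4.88
tool_pos: [534.2, -218.9, 124.1]
tcp_rot: [-3.141, 0.0, 1.091]
contact_force: [-0.9, 0.2, -0.6]
grip_width: 25.4
finger_force: 30.0
4.92 [ 533.9 -218.8  123.5] [-3.1393  0.      1.0906] w 25.5 F [-0.1 -0.4 -1.5]
yellow 2498 [290, 274, 71, 55] [324.6 300.4] dot [324.2 320.2] 597 P [ 536.2 -214.6  135. ] tool dx dy 4.8 0.1
yellow 574 [248, 311, 14, 73] [253.3 348.3] 
yellow 219 [387, 312, 14, 29] [393.6 324.4] 
yellow 219 [388, 351, 14, 31] [395.9 366.7]
```

View pics/w4.png

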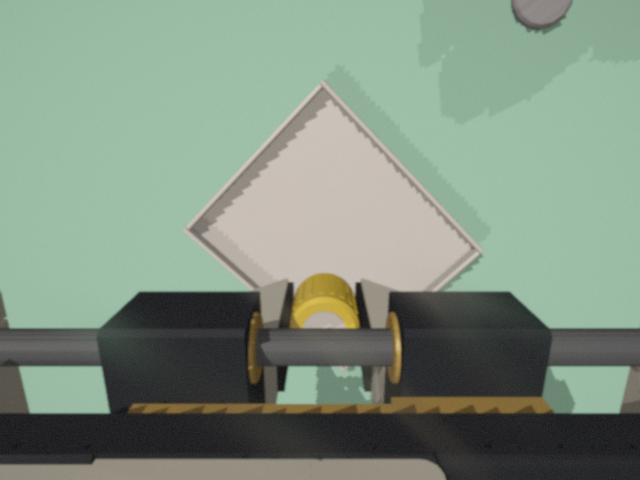

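The yellow cap is held level between the pads, with its front rim at (324,274), and the tray below is empty. Next I move to where the yellow pot shows at the same pixels the cap did.

```bash
python3 -m creep '[{"hand":0,"tx":0.0351,"ty":-0.0381,"tz":-0.0086,"spin":0},{"hand":0,"tx":0.0351,"ty":-0.0381,"tz":-0.0086,"spin":0},{"hand":0,"tx":0.0351,"ty":-0.0381,"tz":-0.0086,"spin":0},{"hand":0,"tx":0.0351,"ty":-0.0381,"tz":-0.0086,"spin":0},{"hand":0,"tx":0.0351,"ty":-0.0381,"tz":-0.0086,"spin":0}]'
python3 -m creep '[{"hand":0,"tx":0,"ty":0,"tz":0,"spin":0},{"hand":0,"tx":0,"ty":0,"tz":0,"spin":0}]'
python3 - <<'E'
from look import *
c=look('w5',['yellow','blue','red'],48)
E
```

```text
time: 5.55
tool_pos: [445.4, 26.0, 166.7]
tcp_rot: [-3.139, 0.001, 1.09]
contact_force: [1.0, 0.4, -0.6]
grip_width: 25.4
finger_force: 30.1
time: 5.8
tool_pos: [446.7, 24.3, 166.9]
tcp_rot: [-3.141, 0.001, 1.091]
contact_force: [-0.5, -0.2, -0.9]
grip_width: 25.7
finger_force: 30.1
5.85 [446.9  23.9 167. ] [-3.1407e+00  8.0000e-04  1.0902e+00] w 25.4 F [ 1.3 -0.3 -0.1]
yellow 1043 [299, 101, 46, 46] [321.6 123.4] dot [320.4 123.3] 462 P [477.3  89.   48. ] tool dx dy 71.8 -3.1
yellow 2500 [290, 274, 71, 55] [324.6 300.4] dot [324.1 320.4] 595 P [417.2 -31.8  48. ] tool dx dy -63.1 -0.6
yellow 567 [247, 312, 15, 71] [253.2 348.4] 
yellow 214 [387, 312, 14, 29] [393.6 324.5] 
yellow 185 [390, 351, 12, 32] [396.2 367.1] 
blue 1292 [298, 27, 47, 56] [321.   56.9] dot [320.6  50.8] 721 P [496.6 125.6  48. ] tool dx dy 113.2 -3.0
red 342 [301, 0, 40, 13] [320.4   4.9]
```

View pics/w5.png

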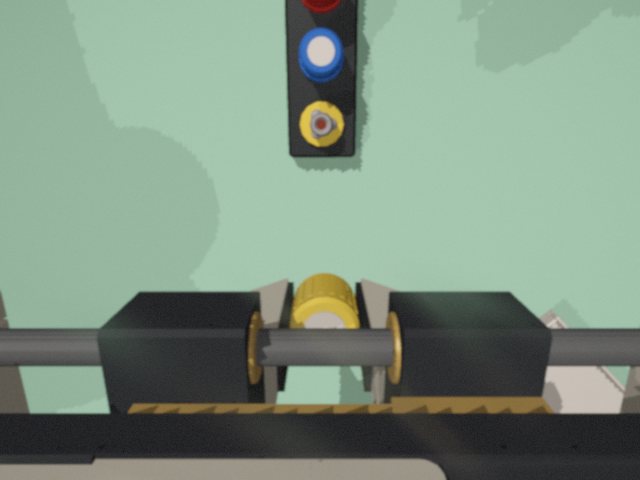

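The wrist view shows the stand square to the tool, with the yellow collar centred near (322,124), the red-bottomed neck hole at (321,124) and the blue dot at (321,51). I'll average a few readings of the pot's offset from the tool.

```bash
cat > pot.py <<'E'
from look import *
def tool(P,p,y): e=P-p; return [e[0]*np.cos(y)+e[1]*np.sin(y),e[0]*np.sin(y)-e[1]*np.cos(y)]
E
python3 - <<'E'
from pot import *
A=[]
for i in range(5):
    c=cams.capture("wrist");o=get_obs();p=np.array(o["tool_pos"]);y=o["tcp_rot"][2];im=c["color"]
    b=[b for b in blobs(mask(im,"yellow"),300) if b[2][1]<250][0]
    (cx,cy),r=cv2.minEnclosingCircle(np.argwhere(b[3])[:,::-1].astype(np.float32))
    x0,y0,w,h=b[1];hv=cv2.cvtColor(im,cv2.COLOR_RGB2HSV)[y0:y0+h,x0:x0+w]
    m=(((hv[:,:,0]<9)|(hv[:,:,0]>170))&(hv[:,:,1]>110)).astype(np.uint8)
    k=max(blobs(m,5),key=lambda b:b[0]);d=k[2]+[x0,y0]
    yw=[q for q in blobs(mask(im,"blue"),300)][0];db,_=dot(im,yw)
    f=324.5,274.
    A.append(tool(onz(c,cx,cy,22),p,y)+[r]+tool(onz(c,*d,38),p,y)+[k[0]]+tool(onz(c,*db,48),p,y)+tool(onz(c,*f,p[2]-17),p,y)+list(p))
A=np.array(A);print(A.mean(0).round(2));print(A.std(0).round(2))
E
```

```text
[ 7.1700e+01 -3.0900e+00  2.3260e+01  7.1660e+01 -3.2800e+00  6.0600e+01
  1.1337e+02 -3.3200e+00  1.1640e+01 -1.2000e-01  4.4696e+02  2.3590e+01
  1.6715e+02]
[0.09 0.21 0.11 0.05 0.07 1.74 0.05 0.06 0.09 0.1  0.02 0.07 0.12]
```

```bash
python3 -m creep '[{"hand":0,"tx":0.036,"ty":-0.0016,"tz":0,"spin":0},{"hand":0,"tx":0.0362,"ty":-0.0016,"tz":0,"spin":0},{"hand":0,"tx":0,"ty":0,"tz":0.05,"spin":0},{"hand":0,"tx":0,"ty":0,"tz":0.04,"spin":0},{"hand":0,"tx":0,"ty":0,"tz":0.015,"spin":0}]'
python3 -m creep '[{"hand":0,"tx":0,"ty":0,"tz":0,"spin":0},{"hand":0,"tx":0,"ty":0,"tz":0,"spin":0},{"hand":0,"tx":0,"ty":0,"tz":0,"spin":0}]'
python3 - <<'E'
from pot import *
A=[]
for i in range(4):
    c=cams.capture("wrist");o=get_obs();p=np.array(o["tool_pos"]);y=o["tcp_rot"][2]
    db,_=dot(c["color"],max(blobs(mask(c["color"],"blue"),300),key=lambda b:b[0]))
    A.append(list(p)+tool(onz(c,*db,48),p,y)+[y])
cv2.imwrite("pics/w6.png",c["color"][:,:,::-1])
print(np.mean(A,0).round(3))
s=cams.capture("side")["color"][200:360,330:530,::-1];cv2.imwrite("pics/s6.png",cv2.resize(s,None,fx=4,fy=3.75)[:600])
E
```

```text
time: 6.72
tool_pos: [476.0, 89.6, 60.3]
tcp_rot: [-3.138, 0.002, 1.09]
contact_force: [0.3, 0.7, -0.5]
grip_width: 25.5
finger_force: 30.1
time: 7.1
tool_pos: [478.0, 89.9, 63.6]
tcp_rot: [3.14, -0.001, 1.09]
contact_force: [0.1, 0.1, -0.6]
grip_width: 25.8
finger_force: 30.1
[4.77718e+02 8.99800e+01 6.33770e+01 4.05950e+01 2.58000e-01 1.09000e+00]
```

```bash
python3 -m creep '[{"hand":0,"tx":-0.0004,"ty":0.0001,"tz":0.004,"spin":0},{"hand":0,"tx":0,"ty":0,"tz":0.004,"spin":0},{"hand":0,"tx":0,"ty":0,"tz":0.004,"spin":0},{"hand":0,"tx":0,"ty":0,"tz":0,"spin":0}]'
python3 -m creep '[{"hand":0,"tx":0,"ty":0,"tz":0.002,"spin":0},{"hand":0,"tx":0,"ty":0,"tz":0,"spin":0}]'
```

```text
time: 7.85
tool_pos: [477.1, 89.6, 50.3]
tcp_rot: [-3.141, 0.0, 1.091]
contact_force: [1.4, 0.3, -0.0]
grip_width: 25.5
finger_force: 30.3
time: 8.1
tool_pos: [477.2, 89.6, 48.6]
tcp_rot: [3.142, 0.0, 1.091]
contact_force: [0.5, 0.3, -0.4]
grip_width: 25.8
finger_force: 30.3
```

```bash
for i in 1; do :; done; python3 -m creep '[{"hand":0,"tx":0,"ty":0,"tz":0.002,"spin":0},{"hand":0,"tx":0,"ty":0,"tz":0,"spin":0}]'
python3 -m creep '[{"hand":0,"tx":0,"ty":0,"tz":0.002,"spin":0},{"hand":0,"tx":0,"ty":0,"tz":0,"spin":0}]'
python3 -m creep '[{"hand":0,"tx":0,"ty":0,"tz":0.002,"spin":0},{"hand":0,"tx":0,"ty":0,"tz":0,"spin":0}]'
```

```text
time: 8.35
tool_pos: [477.8, 89.5, 46.9]
tcp_rot: [3.14, -0.0, 1.091]
contact_force: [1.8, -1.5, 1.8]
grip_width: 25.8
finger_force: 30.0
time: 8.6
tool_pos: [477.6, 89.5, 44.8]
tcp_rot: [3.141, -0.0, 1.091]
contact_force: [2.3, -1.6, 0.6]
grip_width: 25.7
finger_force: 30.3
time: 8.85
tool_pos: [477.2, 89.6, 42.2]
tcp_rot: [-3.141, 0.0, 1.091]
contact_force: [3.4, -2.2, -3.7]
grip_width: 25.3
finger_force: 30.5
```

```bash
python3 -m creep '[{"hand":0,"tx":0,"ty":0.0003,"tz":0.002,"spin":0},{"hand":0,"tx":0,"ty":0,"tz":0,"spin":0}]'
python3 -m creep '[{"hand":0,"tx":0,"ty":0,"tz":0.002,"spin":0},{"hand":0,"tx":0,"ty":0,"tz":0,"spin":0}]'
python3 -m creep '[{"hand":0,"tx":0,"ty":0,"tz":0.001,"spin":0},{"hand":0,"tx":0,"ty":0,"tz":0,"spin":0}]'
```

```text
time: 9.1
tool_pos: [477.2, 89.5, 40.2]
tcp_rot: [-3.141, 0.0, 1.091]
contact_force: [2.6, -0.9, -4.1]
grip_width: 25.5
finger_force: 30.5
time: 9.35
tool_pos: [477.4, 89.5, 38.8]
tcp_rot: [-3.142, 0.0, 1.091]
contact_force: [1.1, -0.7, 0.8]
grip_width: 25.7
finger_force: 30.0
time: 9.6
tool_pos: [477.4, 89.5, 38.7]
tcp_rot: [3.141, -0.0, 1.091]
contact_force: [-1.7, -0.7, 12.7]
grip_width: 25.8
finger_force: 30.0
```

It seated with 12.7 N at TCP z 38.7, which is the home height. I'll release, rise and check before going to the blue cap.

```bash
python3 -m creep '[{"hand":0.5,"tx":0,"ty":0,"tz":0,"spin":0},{"hand":0.5,"tx":0,"ty":0,"tz":0,"spin":0},{"hand":0.5,"tx":0,"ty":0,"tz":0,"spin":0},{"hand":0.5,"tx":0,"ty":0,"tz":-0.02,"spin":0},{"hand":0.5,"tx":0,"ty":0,"tz":-0.04,"spin":0}]'
python3 -m creep '[{"hand":0.5,"tx":-0.0317,"ty":0,"tz":-0.03,"spin":0},{"hand":0.5,"tx":-0.04,"ty":0,"tz":-0.038,"spin":0},{"hand":0.5,"tx":0,"ty":0,"tz":0,"spin":0},{"hand":0.5,"tx":0,"ty":0,"tz":0,"spin":0},{"hand":0.5,"tx":0,"ty":0,"tz":0,"spin":0}]'
python3 - <<'E'
from look import *
look('w7',['yellow','blue','red'],48)
s=cams.capture("side");cv2.imwrite("pics/s7.png",cv2.resize(s["color"][230:370,330:510,::-1],None,fx=4,fy=4))
E
```

```text
time: 10.22
tool_pos: [476.2, 89.4, 96.9]
tcp_rot: [-3.138, 0.002, 1.091]
contact_force: [0.5, -0.7, -0.8]
grip_width: 45.9
finger_force: 0.0
time: 10.85
tool_pos: [444.0, 26.6, 164.6]
tcp_rot: [-3.139, 0.001, 1.091]
contact_force: [0.6, -0.2, -0.4]
grip_width: 45.4
finger_force: 0.0
10.9 [444.   26.6 164.6] [-3.1395e+00  7.0000e-04  1.0915e+00] w 46.1 F [-0.4  1.1  0.7]
yellow 1039 [304, 102, 46, 47] [326.7 124.3] dot [325.7 125.5] 599 P [476.9  88.7  48. ] tool dx dy 70.3 0.5
yellow 653 [196, 311, 22, 73] [205.  342.5] 
yellow 423 [432, 329, 21, 56] [443.6 366.2] dot [448. 345.] 33 P [484.9 -86.6  48. ] tool dx dy -81.6 88.4
blue 1304 [304, 27, 46, 57] [326.6  57.4] dot [326.6  51.5] 734 P [496.5 125.6  48. ] tool dx dy 112.1 0.9
red 366 [306, 0, 41, 14] [326.    5.4]
```

View pics/s7.png

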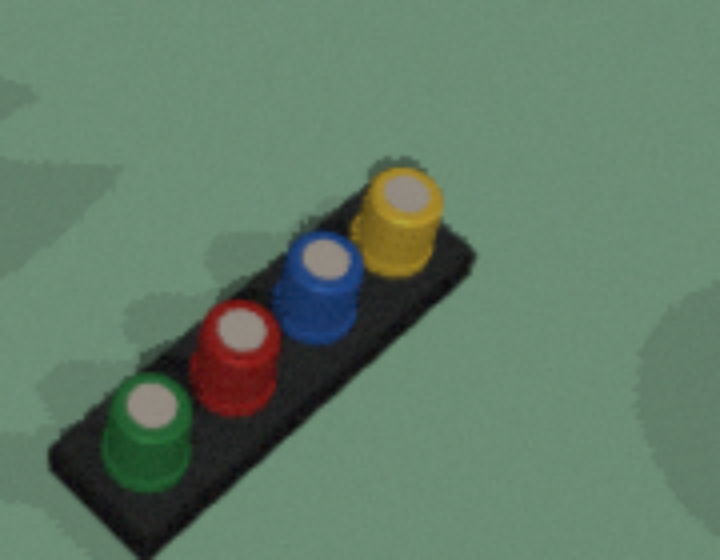

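The side crop shows the yellow cap sitting level with the others: dots are yellow (406,194), blue (325,259), red (241,330) and green (151,405), evenly spaced, so it is home. Next is the blue cap.

```bash
python3 -m creep '[{"hand":0.5,"tx":0.0555,"ty":0.0005,"tz":0,"spin":0},{"hand":0.5,"tx":0.0555,"ty":0.0004,"tz":0,"spin":0},{"hand":0.5,"tx":0,"ty":0,"tz":0,"spin":0},{"hand":0.5,"tx":0,"ty":0,"tz":0.045,"spin":0},{"hand":0.5,"tx":0,"ty":0,"tz":0.04,"spin":0}]'
python3 -m creep '[{"hand":0.5,"tx":0,"ty":0,"tz":0.02,"spin":0},{"hand":0.5,"tx":0,"ty":0,"tz":0.01,"spin":0},{"hand":0.5,"tx":0,"ty":0,"tz":0.009,"spin":0},{"hand":0.5,"tx":0,"ty":0,"tz":0,"spin":0},{"hand":0.5,"tx":0,"ty":0,"tz":0,"spin":0}]'
```

```text
time: 11.58
tool_pos: [495.8, 123.8, 79.2]
tcp_rot: [-3.141, 0.001, 1.091]
contact_force: [0.8, 1.5, -0.4]
grip_width: 45.8
finger_force: 0.0
time: 12.2
tool_pos: [496.9, 123.9, 42.3]
tcp_rot: [3.14, -0.001, 1.091]
contact_force: [-0.3, -0.0, -0.1]
grip_width: 46.1
finger_force: 0.0
```

```bash
python3 -m creep '[{"hand":0.5,"tx":0.0013,"ty":-0.0009,"tz":0.0025,"spin":0},{"hand":0.5,"tx":0,"ty":0,"tz":0,"spin":0},{"hand":0,"tx":0,"ty":0,"tz":0,"spin":0},{"hand":0,"tx":0,"ty":0,"tz":0,"spin":0},{"hand":0,"tx":0,"ty":0,"tz":0,"spin":0}]'
python3 -m creep '[{"hand":0,"tx":0,"ty":0,"tz":0,"spin":0},{"hand":0,"tx":0,"ty":0,"tz":0,"spin":0}]'
```

```text
time: 12.82
tool_pos: [496.3, 125.5, 39.2]
tcp_rot: [3.141, 0.0, 1.091]
contact_force: [-0.2, -0.5, 0.1]
grip_width: 26.2
finger_force: 30.0
time: 13.08
tool_pos: [496.3, 125.5, 39.2]
tcp_rot: [3.141, 0.0, 1.091]
contact_force: [-0.4, 0.6, 0.9]
grip_width: 26.0
finger_force: 30.0
```

```bash
python3 -m creep '[{"hand":0,"tx":0,"ty":0,"tz":-0.003,"spin":0},{"hand":0,"tx":0,"ty":0,"tz":-0.003,"spin":0},{"hand":0,"tx":0,"ty":0,"tz":-0.003,"spin":0},{"hand":0,"tx":0,"ty":0,"tz":-0.003,"spin":0},{"hand":0,"tx":0,"ty":0,"tz":0,"spin":0}]'
python3 -m creep '[{"hand":0,"tx":0,"ty":0,"tz":-0.005,"spin":0},{"hand":0,"tx":0,"ty":0,"tz":-0.005,"spin":0},{"hand":0,"tx":0,"ty":0,"tz":-0.03,"spin":0},{"hand":0,"tx":0,"ty":0,"tz":-0.035,"spin":0},{"hand":0,"tx":0,"ty":0,"tz":-0.01,"spin":0}]'
python3 - <<'E'
from look import *
c=look('w8',['blue','yellow'],48)
s=cams.capture("side");cv2.imwrite("pics/s8.png",cv2.resize(s["color"][180:370,330:530,::-1],None,fx=3,fy=3))
E
```

```text
time: 13.7
tool_pos: [496.4, 125.5, 51.6]
tcp_rot: [3.141, -0.0, 1.091]
contact_force: [0.6, -0.1, -0.1]
grip_width: 25.8
finger_force: 30.1
time: 14.32
tool_pos: [497.3, 125.6, 138.4]
tcp_rot: [3.138, -0.002, 1.091]
contact_force: [0.7, 0.1, -1.5]
grip_width: 25.6
finger_force: 30.1
14.38 [497.3 125.6 138.4] [ 3.1382e+00 -2.1000e-03  1.0907e+00] w 25.9 F [-0.3 -0.2  0.9]
blue 930 [300, 213, 47, 45] [322.6 232. ] dot [323.  238.5] 588 P [499.6 131.1  48. ] tool dx dy 5.9 -0.5
blue 2630 [290, 269, 70, 59] [324.6 296.5] dot [323.9 318.5] 758 P [475.7  84.1  48. ] tool dx dy -46.7 0.1
yellow 195 [388, 311, 13, 28] [393.6 323.6] 
yellow 545 [247, 312, 14, 72] [252.9 348.4] 
yellow 162 [390, 351, 11, 29] [396.4 366.3]
```

View pics/s8.png

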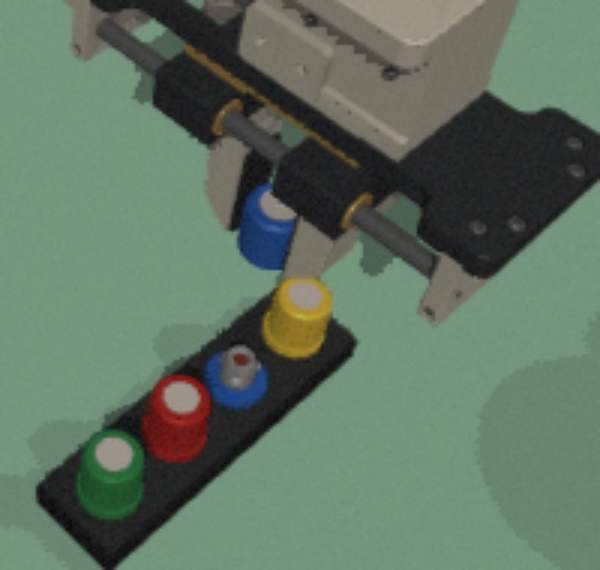

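The side crop shows the blue cap in the gripper, level and upright, the blue pot's bare neck at (238,365), and yellow, red and green still capped. Next I carry it to the tray.

```bash
python3 -m creep '[{"hand":0,"tx":-0.0481,"ty":0.0321,"tz":0,"spin":0},{"hand":0,"tx":-0.0481,"ty":0.0321,"tz":0,"spin":0},{"hand":0,"tx":-0.0481,"ty":0.0321,"tz":0,"spin":0},{"hand":0,"tx":-0.0481,"ty":0.0321,"tz":0,"spin":0},{"hand":0,"tx":-0.0481,"ty":0.0321,"tz":0,"spin":0}]'
python3 -m creep '[{"hand":0,"tx":-0.0481,"ty":0.0321,"tz":0,"spin":0},{"hand":0,"tx":0,"ty":0,"tz":0,"spin":0},{"hand":0,"tx":0,"ty":0,"tz":0.04,"spin":0},{"hand":0,"tx":0,"ty":0,"tz":0.04,"spin":0},{"hand":0,"tx":0,"ty":0,"tz":0.015,"spin":0}]'
python3 -m creep '[{"hand":0,"tx":0,"ty":0,"tz":0,"spin":0},{"hand":0,"tx":0,"ty":0,"tz":0,"spin":0},{"hand":0,"tx":0,"ty":0,"tz":0,"spin":0}]'
```

```text
time: 15.05
tool_pos: [526.7, -163.5, 134.5]
tcp_rot: [-3.139, 0.0, 1.09]
contact_force: [1.5, 0.4, -0.7]
grip_width: 25.8
finger_force: 30.1
time: 15.68
tool_pos: [531.8, -217.5, 38.0]
tcp_rot: [-3.135, -0.0, 1.091]
contact_force: [0.0, 0.3, 0.7]
grip_width: 25.9
finger_force: 30.1
time: 16.05
tool_pos: [534.5, -219.8, 42.7]
tcp_rot: [3.139, 0.0, 1.091]
contact_force: [0.3, 0.2, -0.5]
grip_width: 26.0
finger_force: 30.1
```

Over the tray spot, 22.5 mm above the release height.

```bash
python3 -m creep '[{"hand":0,"tx":0,"ty":0,"tz":0.01,"spin":0},{"hand":0,"tx":0,"ty":0,"tz":0.007,"spin":0},{"hand":0,"tx":0,"ty":0,"tz":0.003,"spin":0},{"hand":0,"tx":0,"ty":0,"tz":0.001,"spin":0},{"hand":0,"tx":0,"ty":0,"tz":0,"spin":0}]'
python3 -m creep '[{"hand":0,"tx":0,"ty":0,"tz":0.0007,"spin":0},{"hand":0,"tx":0,"ty":0,"tz":0,"spin":0},{"hand":0,"tx":0,"ty":0,"tz":0,"spin":0}]'
```

```text
time: 16.68
tool_pos: [533.8, -219.5, 20.3]
tcp_rot: [3.141, 0.0, 1.091]
contact_force: [0.5, 0.4, -0.1]
grip_width: 25.7
finger_force: 30.1
time: 17.05
tool_pos: [533.9, -219.5, 20.2]
tcp_rot: [3.141, 0.0, 1.091]
contact_force: [-1.2, 1.4, 6.4]
grip_width: 25.7
finger_force: 30.1
```

It's resting on the tray floor (6 N). I'll release, retreat and check.

```bash
python3 -m creep '[{"hand":0.5,"tx":0,"ty":0,"tz":0,"spin":0},{"hand":0.5,"tx":0,"ty":0,"tz":0,"spin":0},{"hand":0.5,"tx":0,"ty":0,"tz":0,"spin":0},{"hand":0.5,"tx":0,"ty":0,"tz":-0.02,"spin":0},{"hand":0.5,"tx":0,"ty":0,"tz":-0.04,"spin":0}]'
python3 -m creep '[{"hand":0.5,"tx":-0.04,"ty":0,"tz":-0.04,"spin":0},{"hand":0.5,"tx":-0.06,"ty":0,"tz":-0.01,"spin":0},{"hand":0.5,"tx":-0.06,"ty":0,"tz":0,"spin":0},{"hand":0.5,"tx":0,"ty":0,"tz":0,"spin":0},{"hand":0.5,"tx":0,"ty":0,"tz":0,"spin":0}]'
python3 - <<'E'
from h import *
from plant import cams
T,S=cams.capture("top"),cams.capture("side")
for n,c in(("top",T),("side",S)):
    for col,z in(("blue",29),("yellow",48),("red",48),("green",48)):
        for b in blobs(mask(c["color"],col),20):
            d,k=dot(c["color"],b)
            if d is not None and k>12: print(n,col,d.round(1),onz(c,*d,z).round(1)[:2])
im=S["color"][:,:,::-1];cv2.imwrite("pics/end.png",np.hstack([cv2.resize(im[100:220,370:490],(400,400)),cv2.resize(im[240:370,330:460],(400,400))]))
E
```

```text
time: 17.68
tool_pos: [532.7, -218.9, 78.5]
tcp_rot: [-3.137, -0.0, 1.09]
contact_force: [0.6, -0.8, 0.9]
grip_width: 45.9
finger_force: 0.0
time: 18.3
tool_pos: [459.6, -361.1, 129.2]
tcp_rot: [-3.141, -0.001, 1.09]
contact_force: [0.5, 1.1, -0.1]
grip_width: 46.2
finger_force: 0.0
top blue [439.  297.2] [ 537.1 -218.5]
top yellow [286.8 325. ] [480.3  88.7]
top red [249.5 304.9] [519.2 163.1]
side blue [434.2 151.9] [ 533.1 -218.4]
side yellow [431.4 278. ] [476.4  88.5]
side red [390.1 312. ] [515.5 162.6]
side green [367.6 330.9] [534.7 199.9]
```

View pics/end.png

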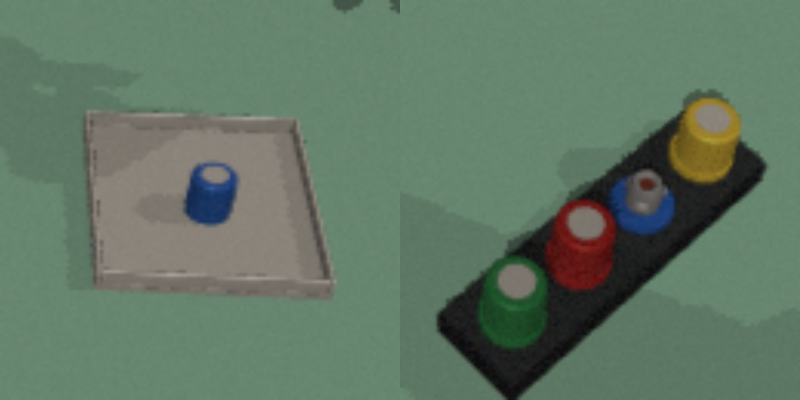

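The blue cap stands upright in the tray at (212,193). The yellow cap, at (705,140), is at the same height as red and green: its top and side readings differ by the same amount as red's.

```bash
python3 -c "
from plant import close_job;print(close_job())"
```

```text
the job is handed in; nothing more can be done
None
```

The job is done and handed in at about 18 s: the yellow cap is snapped home on its pot, the blue cap stands open side down in the tray, and nothing else was touched.

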